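# Index the polishing turntable and set its brake

## Robot

A 6-joint arm with a two-finger parallel gripper is mounted at the origin on the work surface. World frame = base frame: x ahead of the robot, y to its left, z up, the work surface at z = 0. Lengths are in m, angles in rad, forces in N, time in s.
With the tool pointing down it reaches from about 0.375 to 0.975 m from the base axis. Payload 3.8 kg.
Tool frame: the origin (TCP) lies midway between the tips of the shut fingers; the grasp point (between the pads) lies 19 mm behind it; z points along the fingers, y is the direction in which the jaws open and shut (so a half turn about z gives the same grasp; the last joint's range is limited). The gripper opens to 85 mm and grips with 20 to 120 N. Pads are 22 mm wide; open, the fingers measure 114 mm over their backs; the gripper's body (76 mm by 85 mm) begins 54 mm behind the grasp point. The pads swing forward as they close: fully open they stand 13 mm farther back than shut.
Start: joints at [1.304, 0.264, 1.604, -0, 1.274, -0.037], TCP at [0.154, 0.657, 0.231] pointing down, gripper open.
Joint ranges: [-2.63, 2.63], [-0.94, 2.18], [0.31, 2.57], [-1.31, 4.45], [0, 2.66], [-2.55, 2.55]. Speed limits (rad/s): [2.57, 2.57, 3.14, 3.14, 3.14, 3.14].

## Interface

Orientations are given as a rotation vector (axis times angle).
In Python, from workcell import bot gives the robot as it stands.
- The arm moves only by the tool drive_tool, never from a script. Its argument "deltas" is a list of rows, each an object with "hand": the opening, from 0 (shut) to 1 (fully open); "offset": the shift along the world's x, y, z in cm, a list of three; "angular": the turn, a rotation vector about the world's x, y, z in degrees, a list of three. A call has 1 to 8 rows; each row is the pose to reach, as a shift and turn from the pose commanded when the call began; what a row does not reach only later rows make up. A row lasts 1/8 s, in which the tool goes at most 62.5 mm and 10.7 degrees, less where a joint would pass 70% of its speed; a pose out of reach is approached as far as the arm can. A call with a gripper value outside its range is refused whole. The fingers move at their own pace and stop on an object; "force" is the grip in N (left out, the last holds). Time passes only in rows, so rows that repeat a pose let the fingers close. It gives the time, the measured TCP pose, the force and the opening at its end, in the units of the state.
- bot.read_state(): the state, without advancing time (a new reading comes with each control period).
- bot.read_camera(name): name is "side" or "top" or "wrist"; returns a dict with "frame" (480x640x3 uint8, blue, green, red), "mtx" (3x3 intrinsics, pixels), "k1" (the pictures are not rectified: a ray, as slopes to the right and down, at radius r is drawn at 1 + k1 r^2 times it, then the intrinsics apply), "R" (3x3) and "t" (3): a world point X has camera coordinates R X + t. Camera axes: x right, y down, z forward; pixel columns grow to the right and rows downward; lengths in m; the calibration is good to about 2 mm. A picture is of the moment at which its call begins. There is no depth.
- bot.finish_job(): hands the job in, once; it reports no verdict.
The state is a dict: "time": time; "q": joint angles; "joint_vel": joint speeds; "joint_torque": joint torques, N m; "tool_pos": TCP position; "tcp_rot": TCP orientation; "wrist_force": force on the tool from outside, world axes, zero at the start; "torque": the same for the moment, N m; "width": opening from 0.0 (shut) to 1.0 (fully open).
Only numpy, scipy, OpenCV 4.12 (cv2) and the standard library are available. Lean on these libraries where they do the work, as an engineer would, in place of code of your own. Each camera call takes 0.05 s, during which the arm holds its last target. There are 200 camera calls.

## Task

Bring the chalice base round for polishing: with a fingertip, gently push the arms of the turntable until the red arm lies straight over the brass arrowhead and stays there, and then push the yellow brake lever fully home against its steel stop pin. Only push, grasp nothing: do not touch the chalice base that rides on the turntable, and leave the other things on the table where they are.

Things in the scene. Friction and masses are not known exactly. Their poses are not given: they have to be found in the camera images.
- stand: Fixed turntable stand. Its origin is on the turntable's axis at table level, z up. A round grey plate of radius 180 mm, 12 mm thick, with an extension on its -y side that carries the brake lever.
- turntable: Turntable: aluminium disc, radius 75 mm, top 80 mm above the table, turning on the stand's vertical axis either way. Origin on the axis, 67 mm up, at arm height. Four level round arms 14 mm thick along its x, y, -x, -y axes, out to radius 145 mm, ending in 20 mm balls; the +x arm is red, the others steel with black balls. Free space below them. Needs 1 to 2 N at an arm's end, stops where left.
- red_tip (a point): Outer end of the red arm, radius 145 mm from the axis, 67 mm above the table.
- index_mark (a point): Mark on the fixed brass arrowhead that lies on the stand's plate, 22 mm above the table, also at radius 145 mm from the axis: when the red arm lies over the arrowhead this is straight below red_tip. The arrowhead is 40 mm wide and spans radius 129 to 167 mm.
- brake_pivot (a point): Vertical pivot axis of the brake lever, 50 mm above the table; in the stand's frame it is at x 40, y -205 mm.
- brake_tip (a point): Middle of the upright knob (18 mm thick, 40 to 70 mm above the table) at the end of the yellow brake lever, 85 mm from the pivot. The lever bar is level, 13 mm thick, 50 mm above the table.
- brake (a joint): Angle of the yellow brake lever, rad: 0 fully open (swung away from the turntable), 1.2 home, parallel to the stand's -x, against a 10 mm steel stop pin (62 mm high, 52 mm from the pivot, on the turntable's side). Closes clockwise seen from above. Needs about 1 N at the knob, stays where left. It does not hold the turntable firmly: do not bump the arms afterwards.
- chalice: Silver chalice base, loose, standing on the turntable's middle between three low brass pins: foot 110 mm across, stem with a knop, 78 mm tall, top 158 mm above the table. Origin at the centre of its underside.
- votive: Blue glass votive cup, 66 mm across, 65 mm tall, loose bystander. Origin at the centre of its underside.
- pricket: Lacquered brass pricket spike, 72 mm across the foot, 120 mm tall, loose bystander. Origin at the centre of its underside.
- scraper: Pine wax scraper, about 147 mm long, 40 mm wide, 10 mm thick, lying along its x, loose bystander. Origin on its underside near the middle.
- polish: Jar of polish with white cap, 68 mm across, 75 mm tall, loose bystander. Origin at the centre of its underside.
- brush: Cleaning brush with a wooden handle, about 200 mm long, lying along its x (handle to -x), loose bystander. Origin on its underside near the middle.
- nozzle: Small brass candle socket, 44 mm across, 45 mm tall, loose bystander. Origin at the centre of its underside.

How it is judged:
On the way, in this order (a step that is already met when the one before it is completed fails the run):
1. the red arm rests over the brass arrowhead (tip within 13 mm of the mark, seen from above) while the brake is still open (horizontal distance between red_tip and index_mark below 0.013 m and angular speed of turntable below 0.05 rad/s and value of joint brake below 0.5 rad), for 0.3 s.
2. the brake lever is pushed home (1.1 rad or more) with the red arm still over the arrowhead (horizontal distance between red_tip and index_mark below 0.013 m and value of joint brake above 1.1 rad), for 0.2 s.
At the end, for the whole second after the job is handed in: Red arm's tip within 13 mm (about 5 degrees) of the arrowhead's mark seen from above, turntable at rest, brake lever at 1.1 rad or more (stop at 1.2), chalice base upright and at rest on the middle of the turntable (within 10 mm), other loose things within 20 mm of where they were (all of step 2 and angular speed of turntable below 0.05 rad/s and angle between chalice's own z axis and vertical below 0.1 rad and horizontal distance between chalice and turntable below 0.01 m and height (world z) of chalice between 0.075 and 0.086 m and linear speed of chalice below 0.02 m/s and distance of each of votive, pricket, scraper, polish, brush, nozzle from where it was at the start of the episode below 0.02 m); the robot touches nothing.
It fails at once if the chalice base is touched by the robot (over 1 N) (contact force between any of the fingers, the arm and chalice above 1 N).
It fails at once if the chalice base is lifted, tipped or shifted off the middle (height (world z) of chalice above 0.09 m or angle between chalice's own z axis and vertical above 0.15 rad or horizontal distance between chalice and turntable above 0.015 m).
It fails at once if the turntable, lever or stand is pushed or squeezed harder than 25 N (contact force between the fingers and stand above 25 N).
It fails at once if another loose thing is lifted or moved more than 20 mm (distance of any of votive, pricket, scraper, polish, brush, nozzle from where it was at the start of the episode above 0.02 m).
It also fails if it takes over 59 s, if anything falls off the work surface, if the arm or the gripper's body presses on something with over 40 N, if the wrist force passes 120 N, or if a joint passes its speed limit or range.

## Working session

There is one attempt and no reset: what is moved stays moved. The work goes in short steps, Python scripts to look and compute and a tool call to move; the robot and the scene stay as the last step left them, time stands still between calls to the robot, and variables do not carry over. Pictures are saved under pics/ and viewed, about 8 in all and at most 12, crops included, and the job is handed in when it is done.

Besides the shell and the picture viewer there is one more tool, called as name(argument=value, ...) on one line, values as JSON. drive_tool: Moves the arm, as the interface text tells. Its arguments: {"type":"object","properties":{"deltas":{"type":"array"},"force":{"type":"number"}},"required":["deltas"]}

```bash
mkdir -p pics; ls; cat > h.py <<'E'
import numpy as np, cv2
from workcell import bot
def snap(name,fn):
    c=bot.read_camera(name); cv2.imwrite(fn,c["frame"]); np.savez(fn+".npz",**{k:c[k] for k in("mtx","k1","R","t")}); return c
def ray(fn,u,v):
    c=np.load(fn+".npz"); p=np.linalg.solve(c["mtx"],[u,v,1.])[:2]; s=p.copy()
    for _ in range(20): s=p/(1+float(c["k1"])*(s@s))
    R=c["R"]; return -R.T@c["t"], R.T@np.array([s[0],s[1],1])
def onz(fn,u,v,z):
    o,d=ray(fn,u,v); return o+d*(z-o[2])/d[2]
def proj(fn,X):
    c=np.load(fn+".npz"); x=c["R"]@np.array(X,float)+c["t"]; s=x[:2]/x[2]; s=s*(1+float(c["k1"])*(s@s)); return (c["mtx"]@[s[0],s[1],1])[:2]
E
python3 - <<'E'
from h import *
for n in("top","side"):
    c=snap(n,f"pics/{n}1.png"); print(n,-c["R"].T@c["t"],c["R"].round(2).tolist())
print(bot.read_state())
E
```

```text
pics
top [ 0.40204533 -0.00145606  1.2123366 ] [[-0.03, -1.0, -0.01], [-0.99, 0.03, -0.1], [0.1, 0.01, -1.0]]
side [0.47521785 0.93396337 0.93243699] [[-1.0, -0.03, 0.0], [-0.02, 0.67, -0.74], [0.02, -0.74, -0.67]]
{'time': 0.1, 'q': array([ 1.30406358e+00,  2.64691216e-01,  1.60526022e+00,  9.58643603e-06,
        1.27372290e+00, -3.68870775e-02]), 'joint_vel': array([-1.29132653e-03, -5.49987972e-04, -3.11725311e-03, -2.51226198e-03,
        3.68901650e-05, -4.19878271e-04]), 'joint_torque': array([ 2.31002250e-04, -5.16703641e+01, -3.68591559e+01, -1.23556729e-04,
        6.29217029e-03,  2.54541101e-05]), 'tool_pos': array([0.15359457, 0.65659567, 0.23006521]), 'tcp_rot': array([-0.36021359, -3.12054568,  0.00322977]), 'wrist_force': array([ 0.51406984, -0.01501663, -0.4068234 ]), 'torque': array([-0.00787657,  0.03395199,  0.03067551]), 'width': 0.9990997075149062}
```

View pics/top1.png

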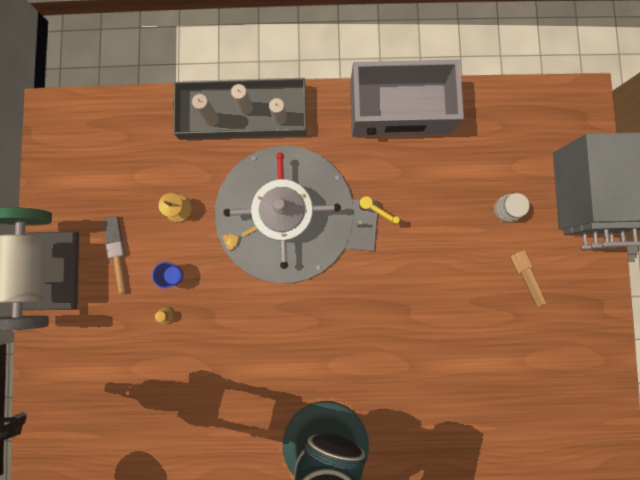

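View pics/side1.png

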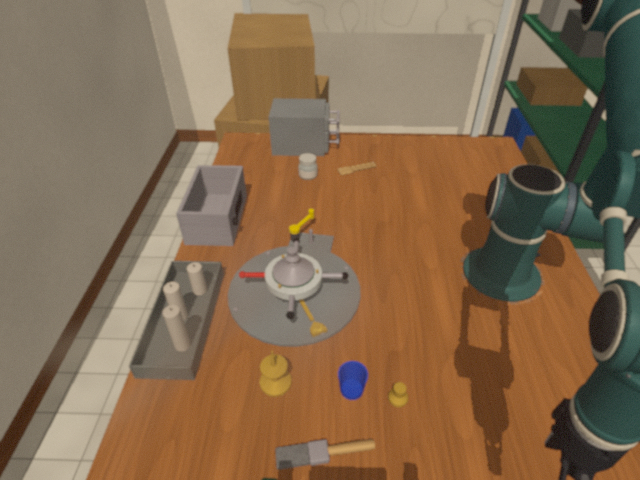

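Top view: the turntable centre is near (282,210), with the red arm up (+x) at (280,156). The arrowhead is lower left near (232,241). The brake pivot is at (366,203), with its tip at (397,220), so it is open.

```bash
python3 - <<'E'
import cv2
f=cv2.imread("pics/top1.png")[135:295,205:415]
cv2.imwrite("pics/c1.png",cv2.resize(f,None,fx=3.75,fy=3.75,interpolation=cv2.INTER_CUBIC))
E
```

```text
(no output)
```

View pics/c1.png

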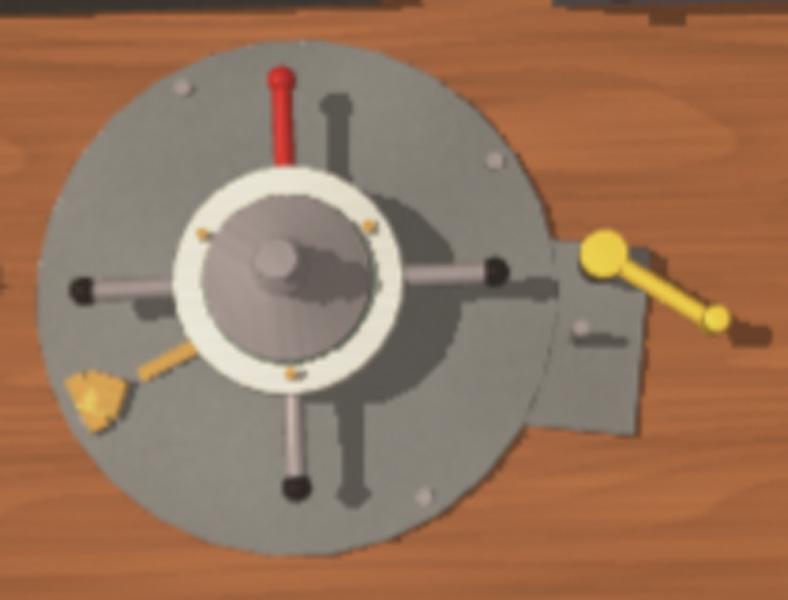

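The crop shows the ball centres at (281,78), (82,291), (496,271) and (296,488). The arrowhead centre is about (97,400), with its stem at (143,376)–(195,350). The brake pivot is at (604,254) and the knob at (715,318).

```bash
python3 - <<'E'
from h import *
f="pics/top1.png"
P=lambda u,v,z: onz(f,u/3.75+205-.37,v/3.75+135-.37,z)[:2]
b=[P(281,78,.067),P(82,291,.067),P(296,488,.067),P(496,271,.067)]
c=np.mean(b,0);print("centre",c)
for x in b: d=x-c;print(x.round(4),np.hypot(*d).round(4),np.degrees(np.arctan2(d[1],d[0])).round(1))
for n,u,v,z in(("arrow",97,400,.02),("stemo",143,376,.02),("stemi",195,350,.02),("pivot",604,254,.057),("knob",715,318,.07),("pin",581,327,.062)):
    x=P(u,v,z);d=x-c;print(n,x.round(4),np.hypot(*d).round(4),np.degrees(np.arctan2(d[1],d[0])).round(1))
p=P(604,254,.057);k=P(715,318,.07);d=k-p;print("lever",np.hypot(*d),np.degrees(np.arctan2(d[1],d[0])))
d=p-c;print("stand yaw",np.degrees(np.arctan2(d[1],d[0])-np.arctan2(-205,40)))
for n,u,v,z in(("polish",515,207,.07),("scr",530,275,.01),("brush",116,255,.01),("votive",168,275,.03),("pricket",174,207,.05),("nozzle",164,316,.03),("traybL",178,137,.05),("trayBR",304,137,.05),("boxBL",352,137,.0),("boxTL",352,127,.09)): print(n,onz(f,u,v,z)[:2].round(3))
E
```

```text
centre [0.58210616 0.09287033]
[0.7185 0.0955] 0.1364 1.1
[0.579  0.2289] 0.1361 91.3
[0.4461 0.0904] 0.136 -179.0
[ 0.5849 -0.0434] 0.1363 -88.8
arrow [0.5111 0.2286] 0.1532 117.6
stemo [0.5267 0.197 ] 0.118 118.0
stemi [0.5435 0.1614] 0.0786 119.4
pivot [ 0.596  -0.1156] 0.209 -86.2
knob [ 0.5497 -0.1852] 0.28 -96.7
pin [ 0.5471 -0.0983] 0.1944 -100.4
lever 0.08360976756769962 -123.64375743146793
stand yaw -7.230364484407406
polish [ 0.573 -0.481]
scr [ 0.406 -0.534]
brush [0.484 0.528]
votive [0.429 0.385]
pricket [0.599 0.365]
nozzle [0.327 0.395]
traybL [0.779 0.356]
trayBR [0.769 0.034]
boxBL [ 0.782 -0.091]
boxTL [ 0.779 -0.086]
```

drive_tool(deltas=[{"hand":0,"offset":[3.2,-5,0],"angular":[0,0,0]},{"hand":0,"offset":[6.4,-10,0],"angular":[0,0,0]},{"hand":0,"offset":[9.6,-15,0],"angular":[0,0,0]},{"hand":0,"offset":[12.8,-20,0],"angular":[0,0,0]},{"hand":0,"offset":[16,-25,0],"angular":[0,0,0]},{"hand":0,"offset":[19.2,-30,0],"angular":[0,0,0]},{"hand":0,"offset":[22.4,-35,0],"angular":[0,0,0]},{"hand":0,"offset":[25.6,-40,0],"angular":[0,0,0]}])

```text
time: 1.1
tool_pos: [0.4102, 0.2554, 0.231]
tcp_rot: [0.36, 3.121, 0.0]
wrist_force: [1.1, 0.2, -0.5]
width: -0.002
```

drive_tool(deltas=[{"hand":0,"offset":[3.2,-5,0],"angular":[0,0,0]},{"hand":0,"offset":[6,-10,0],"angular":[0,0,0]},{"hand":0,"offset":[6,-10,-4],"angular":[0,0,0]},{"hand":0,"offset":[6,-10,-8],"angular":[0,0,0]},{"hand":0,"offset":[6,-10,-12],"angular":[0,0,0]},{"hand":0,"offset":[6,-10,-15],"angular":[0,0,0]},{"hand":0,"offset":[6,-10,-18],"angular":[0,0,0]},{"hand":0,"offset":[6,-10,-18],"angular":[0,0,0]}])

```text
time: 2.1
tool_pos: [0.4666, 0.1563, 0.0484]
tcp_rot: [-0.36, -3.114, 0.004]
wrist_force: [-0.3, -0.6, 0.6]
width: 0.004
```

```bash
python3 - <<'E'
from h import *
for n in("side",):
    c=snap(n,f"pics/{n}2.png"); f=c["frame"][180:420,180:420]; cv2.imwrite("pics/c2.png",cv2.resize(f,None,fx=2.5,fy=2.5))
c0=np.array([.582,.093]);r=.125
for a in range(150,310,8):
    t=np.radians(a);p=c0+r*np.array([np.cos(t),np.sin(t)]);print(a,(100*p).round(1))
E
```

```text
150 [47.4 15.6]
158 [46.6 14. ]
166 [46.1 12.3]
174 [45.8 10.6]
182 [45.7  8.9]
190 [45.9  7.1]
198 [46.3  5.4]
206 [47.   3.8]
214 [47.8  2.3]
222 [48.9  0.9]
230 [50.2 -0.3]
238 [51.6 -1.3]
246 [53.1 -2.1]
254 [54.8 -2.7]
262 [56.5 -3.1]
270 [58.2 -3.2]
278 [59.9 -3.1]
286 [61.6 -2.7]
294 [63.3 -2.1]
302 [64.8 -1.3]
```

View pics/c2.png

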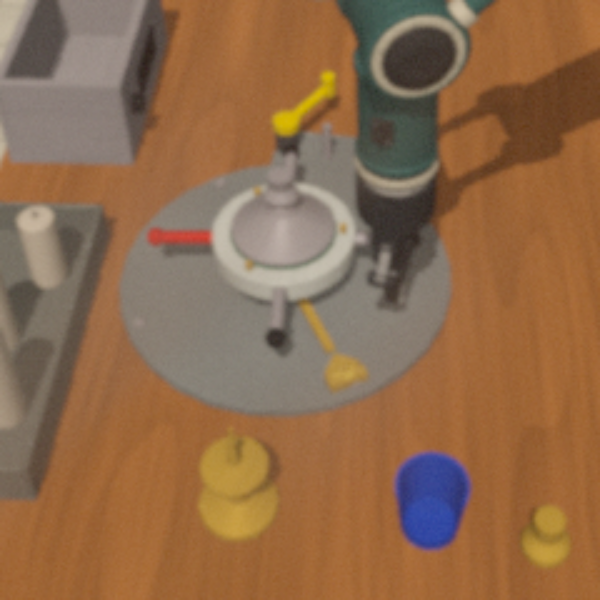

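The side view shows the closed fingers at about (395,280), between the near arm and the arrowhead and clear of both. I'll start the push.

drive_tool(deltas=[{"hand":0,"offset":[-0.3,-1.8,0],"angular":[0,0,0]},{"hand":0,"offset":[-0.7,-3.4,0],"angular":[0,0,0]},{"hand":0,"offset":[-0.9,-4.2,0],"angular":[0,0,0]},{"hand":0,"offset":[-1,-5,0],"angular":[0,0,0]},{"hand":0,"offset":[-1,-5.8,0],"angular":[0,0,0]},{"hand":0,"offset":[-0.9,-6.7,0],"angular":[0,0,0]},{"hand":0,"offset":[-0.8,-7.6,0],"angular":[0,0,0]},{"hand":0,"offset":[-0.7,-8.5,0],"angular":[0,0,0]}])

```text
time: 3.15
tool_pos: [0.4628, 0.0717, 0.0512]
tcp_rot: [-0.36, -3.121, -0.0]
wrist_force: [0.3, 1.6, -0.5]
width: 0.0
```

drive_tool(deltas=[{"hand":0,"offset":[-0.1,-0.8,0],"angular":[0,0,0]},{"hand":0,"offset":[0,-1.7,0],"angular":[0,0,0]},{"hand":0,"offset":[0.3,-2.5,0],"angular":[0,0,0]},{"hand":0,"offset":[0.7,-3.3,0],"angular":[0,0,0]},{"hand":0,"offset":[1.1,-4.1,0],"angular":[0,0,0]},{"hand":0,"offset":[1.5,-4.8,0],"angular":[0,0,0]},{"hand":0,"offset":[2.0,-5.5,0],"angular":[0,0,0]},{"hand":0,"offset":[2.6,-6.2,0],"angular":[0,0,0]}])

```text
time: 4.15
tool_pos: [0.4886, 0.0097, 0.0511]
tcp_rot: [-0.36, -3.12, 0.0]
wrist_force: [0.6, 1.4, -0.2]
width: -0.005
```

drive_tool(deltas=[{"hand":0,"offset":[0.6,-0.7,0],"angular":[0,0,0]},{"hand":0,"offset":[1.3,-1.3,0],"angular":[0,0,0]},{"hand":0,"offset":[2.0,-1.8,0],"angular":[0,0,0]},{"hand":0,"offset":[2.7,-2.3,0],"angular":[0,0,0]},{"hand":0,"offset":[3.4,-2.7,0],"angular":[0,0,0]},{"hand":0,"offset":[4.2,-3.1,0],"angular":[0,0,0]},{"hand":0,"offset":[5.0,-3.4,0],"angular":[0,0,0]},{"hand":0,"offset":[5.9,-3.7,0],"angular":[0,0,0]}])

```text
time: 5.15
tool_pos: [0.5481, -0.0268, 0.0512]
tcp_rot: [-0.36, -3.12, 0.0]
wrist_force: [-0.4, 2.5, 0.5]
width: -0.002
```

drive_tool(deltas=[{"hand":0,"offset":[0.8,-0.2,0],"angular":[0,0,0]},{"hand":0,"offset":[1.7,-0.4,0],"angular":[0,0,0]},{"hand":0,"offset":[2.5,-0.5,0],"angular":[0,0,0]},{"hand":0,"offset":[3.4,-0.5,0],"angular":[0,0,0]},{"hand":0,"offset":[4.3,-0.5,0],"angular":[0,0,0]},{"hand":0,"offset":[5.0,-0.4,0],"angular":[0,0,0]},{"hand":0,"offset":[5.4,-0.35,0],"angular":[0,0,0]},{"hand":0,"offset":[5.4,-0.35,0],"angular":[0,0,0]}])

```text
time: 6.15
tool_pos: [0.6024, -0.0303, 0.0514]
tcp_rot: [0.36, 3.12, -0.0]
wrist_force: [-0.5, -0.1, -0.3]
width: 0.001
```

```bash
python3 - <<'E'
from h import *
c=snap("top","pics/top3.png"); f=c["frame"][135:295,205:415]; cv2.imwrite("pics/c3.png",cv2.resize(f,None,fx=3.75,fy=3.75,interpolation=cv2.INTER_CUBIC))
E
```

```text
(no output)
```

View pics/c3.png

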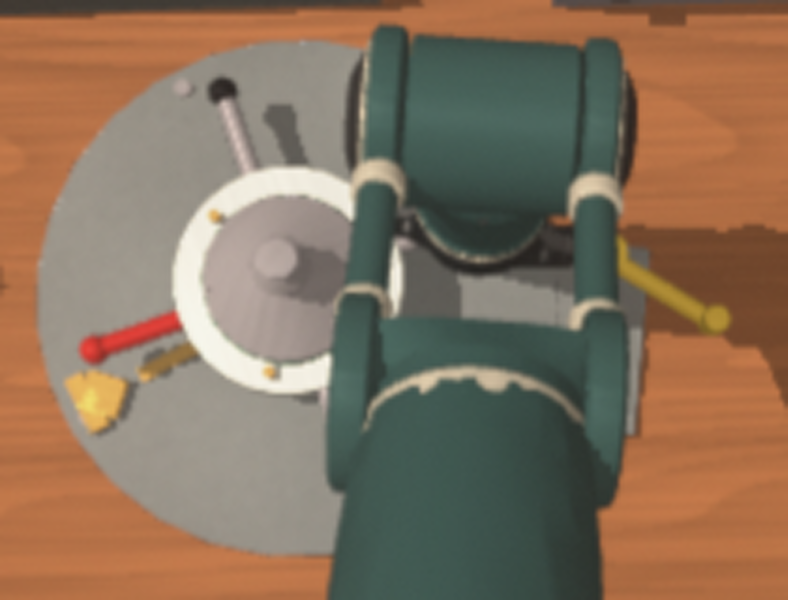

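The red ball is now at (93,349) and the leading black ball at (222,90), so the arm is a little short of the arrowhead at (97,400).

```bash
python3 - <<'E'
from h import *
f="pics/top3.png";c=np.array([.5821,.0929])
for u,v in((93,349),(222,90)):
    d=onz(f,u/3.75+205-.37,v/3.75+135-.37,.067)[:2]-c;print(np.hypot(*d),np.degrees(np.arctan2(d[1],d[0])))
E
```

```text
0.13558538799872935 107.91762909062376
0.13597587705003722 18.003127693627903
```

drive_tool(deltas=[{"hand":0,"offset":[0.5,0.05,0],"angular":[0,0,0]},{"hand":0,"offset":[1.0,0.15,0],"angular":[0,0,0]},{"hand":0,"offset":[1.4,0.25,0],"angular":[0,0,0]},{"hand":0,"offset":[1.7,0.35,0],"angular":[0,0,0]},{"hand":0,"offset":[1.9,0.45,0],"angular":[0,0,0]},{"hand":0,"offset":[1.9,0.45,0],"angular":[0,0,0]}])

```text
time: 6.95
tool_pos: [0.6211, -0.0257, 0.0513]
tcp_rot: [0.36, 3.12, -0.0]
wrist_force: [-0.8, -0.5, -0.1]
width: 0.001
```

```bash
python3 - <<'E'
from h import *
c=snap("top","pics/top4.png"); f=c["frame"][195:265,215:285]; cv2.imwrite("pics/c4.png",cv2.resize(f,None,fx=8,fy=8,interpolation=cv2.INTER_CUBIC))
E
```

```text
(no output)
```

View pics/c4.png

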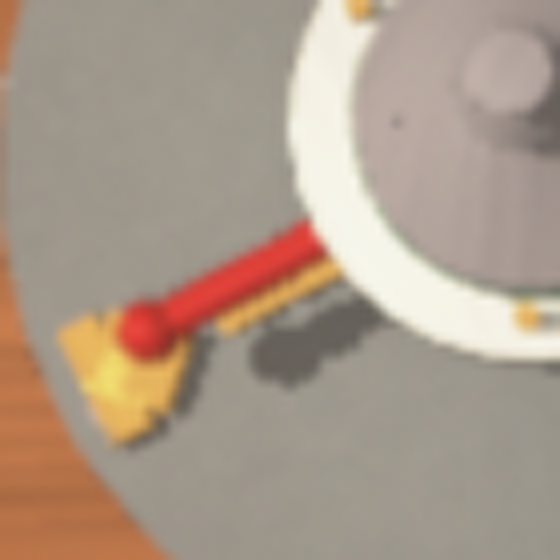

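The red ball is at crop (144,328), over the upper half of the arrowhead. The arrowhead's outer corners are (60,330) and (120,443), and its point toward the axis is about (190,345). I'll compute the angles with parallax included.

```bash
python3 - <<'E'
from h import *
f="pics/top4.png";c=np.array([.5821,.0929])
for n,u,v,z in(("ball",144,328,.067),("c1",60,330,.02),("c2",120,443,.02),("c3",188,360,.02),("stem",228,325,.02),("stem2",330,272,.02)):
    d=onz(f,u/8+215-.44,v/8+195-.44,z)[:2]-c;print(n,np.hypot(*d).round(4),np.degrees(np.arctan2(d[1],d[0])).round(2))
for a in(116,118,120):
    t=np.radians(a);q=proj(f,[*(c+.135*np.array([np.cos(t),np.sin(t)])),.067]);print(a,(q-[215,195]+.44)*8)
    q=proj(f,[*(c+.145*np.array([np.cos(t),np.sin(t)])),.022]);print('  mark',(q-[215,195]+.44)*8)
E
```

```text
ball 0.136 116.8
c1 0.167 109.73
c2 0.1666 123.94
c3 0.1343 119.98
stem 0.1177 118.53
stem2 0.0811 119.57
116 [144.2626044  321.01037918]
  mark [142.86814983 349.57939269]
118 [151.31801639 334.453104  ]
  mark [150.16591586 363.49422212]
120 [158.85008843 347.64326095]
  mark [157.95685221 377.14799721]
```

The red arm is at 116.8° and the arrow at about 117.3° (estimates 116.8–118), which is within tolerance. I'll back off and lift.

drive_tool(deltas=[{"hand":0,"offset":[-1.0,-0.3,0],"angular":[0,0,0]},{"hand":0,"offset":[-2.0,-0.8,0],"angular":[0,0,0]},{"hand":0,"offset":[-2.0,-1.5,4],"angular":[0,0,0]},{"hand":0,"offset":[-2.0,-4,8],"angular":[0,0,0]},{"hand":0,"offset":[-2.0,-9,10],"angular":[0,0,0]},{"hand":0,"offset":[-2.5,-14,10],"angular":[0,0,0]},{"hand":0,"offset":[-3,-18.5,10],"angular":[0,0,0]},{"hand":0,"offset":[-3.0,-18.5,10],"angular":[0,0,0]}])

```text
time: 8.0
tool_pos: [0.5895, -0.2141, 0.1515]
tcp_rot: [0.367, 3.12, -0.001]
wrist_force: [-0.5, 0.8, 0.6]
width: -0.001
```

```bash
python3 - <<'E'
from h import *
p=np.array([.596,-.1156])
for a in range(236,168,-6):
    t=np.radians(a);k=p+.084*np.array([np.cos(t),np.sin(t)]);F=k+.0245*np.array([-np.sin(t),np.cos(t)]);print(a,(100*F).round(1))
c=snap("top","pics/top5.png"); f=c["frame"][135:295,205:415]; cv2.imwrite("pics/c5.png",cv2.resize(f,None,fx=3.75,fy=3.75,interpolation=cv2.INTER_CUBIC))
E
```

```text
236 [ 56.9 -19.9]
230 [ 56.1 -19.6]
224 [ 55.3 -19.2]
218 [ 54.5 -18.7]
212 [ 53.8 -18.1]
206 [ 53.1 -17.4]
200 [ 52.5 -16.7]
194 [ 52. -16.]
188 [ 51.6 -15.2]
182 [ 51.3 -14.3]
176 [ 51.  -13.4]
170 [ 50.9 -12.5]
```

View pics/c5.png

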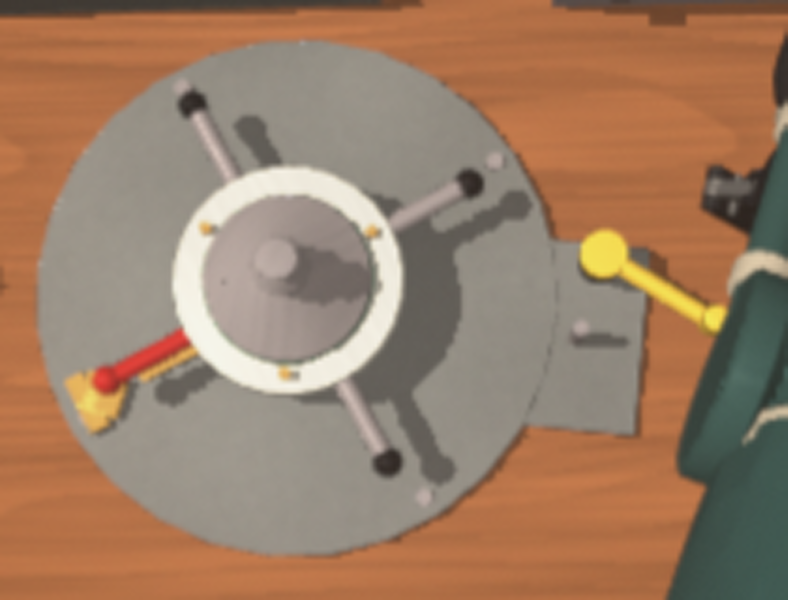

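The red ball is at (106,379), over the arrowhead. The chalice is centred and the brake is still open, with the lever tip at (715,318). Next I'll descend behind the knob.

drive_tool(deltas=[{"hand":0,"offset":[0,0,-4],"angular":[0,0,0]},{"hand":0,"offset":[0,0,-8],"angular":[0,0,0]},{"hand":0,"offset":[0,0,-10.5],"angular":[0,0,0]},{"hand":0,"offset":[0,0,-10.5],"angular":[0,0,0]},{"hand":0,"offset":[-0.8,0.6,-10.5],"angular":[0,0,0]},{"hand":0,"offset":[-1.6,1.1,-10.5],"angular":[0,0,0]},{"hand":0,"offset":[-2.2,1.5,-10.5],"angular":[0,0,0]},{"hand":0,"offset":[-2.8,1.8,-10.5],"angular":[0,0,0]}])

```text
time: 9.05
tool_pos: [0.5633, -0.1926, 0.0475]
tcp_rot: [0.36, 3.118, -0.001]
wrist_force: [1.3, 0.6, 1.2]
width: 0.0
```

drive_tool(deltas=[{"hand":0,"offset":[-0.9,0.2,0],"angular":[0,0,0]},{"hand":0,"offset":[-1.8,0.6,0],"angular":[0,0,0]},{"hand":0,"offset":[-2.5,1.2,0],"angular":[0,0,0]},{"hand":0,"offset":[-3.2,1.9,0],"angular":[0,0,0]},{"hand":0,"offset":[-3.8,2.6,0],"angular":[0,0,0]},{"hand":0,"offset":[-4.3,3.3,0],"angular":[0,0,0]},{"hand":0,"offset":[-4.7,4.0,0],"angular":[0,0,0]},{"hand":0,"offset":[-4.7,4.0,0],"angular":[0,0,0]}])

```text
time: 10.05
tool_pos: [0.515, -0.152, 0.046]
tcp_rot: [-0.359, -3.12, -0.001]
wrist_force: [-0.4, -0.6, 0.6]
width: 0.001
```

```bash
python3 - <<'E'
from h import *
c=snap("side","pics/side6.png"); f=c["frame"][180:380,220:440]; cv2.imwrite("pics/c6.png",cv2.resize(f,None,fx=3,fy=3,interpolation=cv2.INTER_CUBIC))
E
```

```text
(no output)
```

View pics/c6.png

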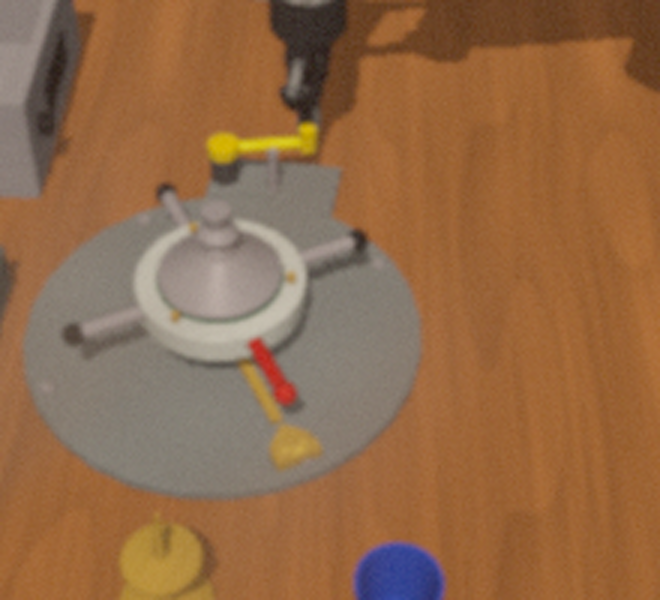

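The lever is now nearly home. Its knob is at (309,138), the fingertip is behind it, and the stop pin is at (274,165).

drive_tool(deltas=[{"hand":0,"offset":[-0.2,0.5,0],"angular":[0,0,0]},{"hand":0,"offset":[-0.3,1.0,0],"angular":[0,0,0]},{"hand":0,"offset":[-0.4,1.4,0],"angular":[0,0,0]},{"hand":0,"offset":[-0.5,1.7,0],"angular":[0,0,0]},{"hand":0,"offset":[-0.5,1.9,0],"angular":[0,0,0]},{"hand":0,"offset":[-0.5,1.9,0],"angular":[0,0,0]}])

```text
time: 10.85
tool_pos: [0.5106, -0.1335, 0.0462]
tcp_rot: [-0.36, -3.121, -0.0]
wrist_force: [0.9, 0.3, 0.1]
width: 0.002
```

drive_tool(deltas=[{"hand":0,"offset":[0,0.1,0],"angular":[0,0,0]},{"hand":0,"offset":[0,0.2,0],"angular":[0,0,0]},{"hand":0,"offset":[0,0.3,0],"angular":[0,0,0]},{"hand":0,"offset":[0,0.3,0],"angular":[0,0,0]}])

```text
time: 11.35
tool_pos: [0.5106, -0.1306, 0.0462]
tcp_rot: [-0.36, -3.121, -0.0]
wrist_force: [-0.8, -1.8, 0.4]
width: 0.001
```

drive_tool(deltas=[{"hand":0,"offset":[0,0.1,0],"angular":[0,0,0]},{"hand":0,"offset":[0,0.15,0],"angular":[0,0,0]},{"hand":0,"offset":[0,0.15,0],"angular":[0,0,0]}])

```text
time: 11.72
tool_pos: [0.5107, -0.1292, 0.0463]
tcp_rot: [-0.36, -3.121, -0.0]
wrist_force: [-0.8, -0.2, -0.2]
width: 0.0
```

drive_tool(deltas=[{"hand":0,"offset":[0,0.1,0],"angular":[0,0,0]},{"hand":0,"offset":[0,0.15,0],"angular":[0,0,0]},{"hand":0,"offset":[0,0.15,0],"angular":[0,0,0]}])

```text
time: 12.1
tool_pos: [0.5107, -0.1279, 0.0462]
tcp_rot: [-0.36, -3.121, 0.001]
wrist_force: [-0.3, -3.0, 0.1]
width: -0.003
```

drive_tool(deltas=[{"hand":0,"offset":[0,0.05,0],"angular":[0,0,0]},{"hand":0,"offset":[0,0.1,0],"angular":[0,0,0]},{"hand":0,"offset":[0,0.1,0],"angular":[0,0,0]}])

```text
time: 12.48
tool_pos: [0.5108, -0.1278, 0.0463]
tcp_rot: [0.359, 3.121, -0.003]
wrist_force: [-1.7, -5.6, -0.7]
width: 0.001
```

The force rises to 5.6 N and the motion stalls, so the lever is against the stop. I'll back off, lift and check.

drive_tool(deltas=[{"hand":0,"offset":[0,-1.0,0],"angular":[0,0,0]},{"hand":0,"offset":[0,-3.0,0],"angular":[0,0,0]},{"hand":0,"offset":[0,-5,3],"angular":[0,0,0]},{"hand":0,"offset":[0,-8,8],"angular":[0,0,0]},{"hand":0,"offset":[0,-12,13],"angular":[0,0,0]},{"hand":0,"offset":[0,-16,16],"angular":[0,0,0]},{"hand":0,"offset":[0,-20,16],"angular":[0,0,0]},{"hand":0,"offset":[0,-20,16],"angular":[0,0,0]}])

```text
time: 13.48
tool_pos: [0.5107, -0.3306, 0.2072]
tcp_rot: [0.366, 3.118, -0.002]
wrist_force: [0.3, -0.1, -0.8]
width: 0.004
```

```bash
python3 - <<'E'
from h import *
c=snap("top","pics/top7.png"); f=c["frame"][135:295,205:415]; cv2.imwrite("pics/c7.png",cv2.resize(f,None,fx=3.75,fy=3.75,interpolation=cv2.INTER_CUBIC))
E
```

```text
(no output)
```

View pics/c7.png

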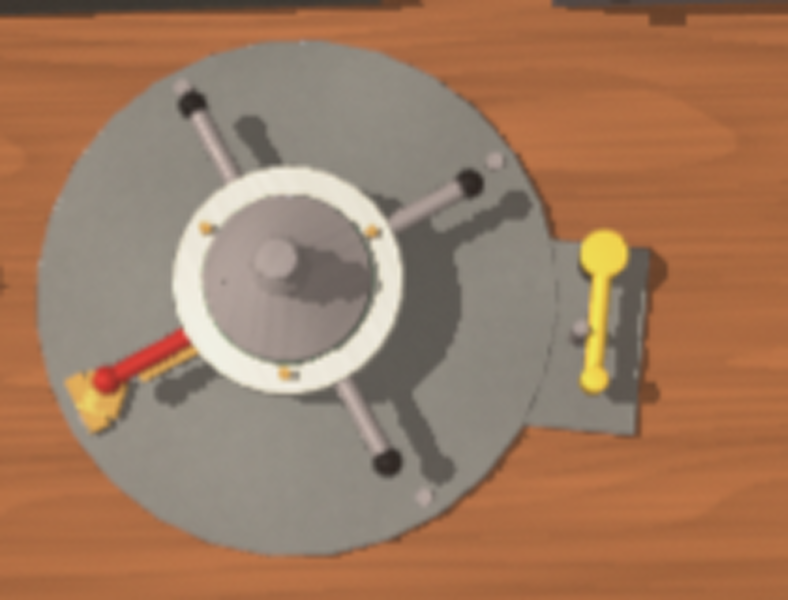

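The lever lies against the pin, with its knob at (594,379). The red ball is unchanged at (106,379), over the arrowhead. The chalice is centred. Handing in.

```bash
python3 - <<'E'
from h import *
f="pics/top7.png"
P=lambda u,v,z: onz(f,u/3.75+205-.37,v/3.75+135-.37,z)[:2]
d=P(594,379,.07)-P(604,254,.057);print("lever dir",np.degrees(np.arctan2(d[1],d[0])))
a,b=cv2.imread("pics/top1.png"),cv2.imread(f)
for n,u,v in(("brush",116,255),("votive",168,275),("pricket",174,207),("nozzle",164,316),("polish",515,207),("scraper",530,275)):
    s=np.s_[v-25:v+25,u-18:u+18]; print(n,cv2.absdiff(a[s],b[s]).mean().round(1))
print(bot.finish_job())
E
```

```text
lever dir 172.74799304957847
brush 5.6
votive 5.4
pricket 6.1
nozzle 5.7
polish 57.9
scraper 26.5
the job is handed in; nothing more can be done
None
```

I turned the turntable with one fingertip push on the near steel arm until the red arm lay over the arrowhead. Then I backed off and pushed the yellow brake lever against its stop pin, and handed the job in at about 13.5 s. No verdict was reported.

Last checks:
- **Red arm:** it measured 116.8° against the arrowhead's 116.8–118°, so about 3 mm off at the tip at most. It had not moved after the brake was pushed.
- **Brake lever:** it points at 172.7°, and the predicted home direction is 172.8°. At the end of the push the force rose to about 5.6 N and the motion stalled. The final picture shows it against the pin.
- **Chalice:** by eye it is still centred and upright. I did not measure its offset.
- **Brush, votive, pricket and nozzle:** they look unchanged from the first picture.
- **Polish jar and scraper:** not confirmed. The picture comparison differed strongly there (57.9 and 26.5, against about 6 for the others). That is most likely the parked arm and its shadow covering that area, but I did not view it. By the planned path, the gripper stayed at least 9 cm short of the jar and 20 cm above the table on that side.

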